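Screw the outlet head home and aim its spout at the beaker

TASK

Put the blue outlet head on the brass spindle of the white stand, feel for the place where its notch drops over the drive pin and press it fully home, gently. Then screw it clockwise (seen from above) until its spout points straight over the middle of the glass beaker, and let go; do not knock the beaker or the other things.

Things in the scene. Friction and masses are not known exactly. Their poses are not given: they have to be found in the camera images.
- outlet_head: loose blue outlet head, 0.12 kg, 82 mm tall, standing upright on the bench; origin at the centre of its underside, z up along its axis, x along its steel spout. Below, a round skirt (outer diameter 38, z 0 to 46) with an open bore of diameter 22, 42 deep. The spout, 9 thick, leaves the skirt at z 36, runs out along +x and bends down 82 mm from the axis.
- head_notch (a point): the one notch in the lower rim of the outlet head's skirt, 11 wide and 9.5 high, on the +x side, right below the spout; the point lies on the head's underside, 15 mm from its axis
- head_grip (a point): on the head's axis, 70 mm above its underside, in the grip block on top of the head (z 46 to 82): two upright flat sides 26 apart along the head's y, each 32 long along x. Grip it across y.
- spout_tip (a point): the open lower end of the outlet head's spout, 82 mm out along the head's x and 15.5 mm above its underside
- stand: white round stand bolted to the bench; origin at the centre of its foot on the bench, z up on the spindle's axis; its x and y mean nothing to the job. Foot diameter 76, column up to z 57, on it a brass screw spindle. The spindle sinks 5 mm a turn clockwise, turns stiffly (0.12 N m), stays where it is left, meets no stop clockwise before the beaker, but soon one anticlockwise.
- shoulder (a point): centre of the top of the black rubber washer (diameter 38) on the spindle's shoulder, z 66 with the spindle fully up; at work up to 2.5 mm lower. It gives 1 mm at 8 N. Above it stands the post, diameter 19 up to z 102, its top 6 mm tapered. The head is fully home when its skirt sits on the washer: head origin at z 63.5 to 66. It then turns the spindle by the pin, with 0.11 rad of play.
- pin_height (a point): on the spindle's axis at the top of the drive pin, 8 mm above the washer. The dark pin, 7 thick, sticks out of the post to 18 mm from the axis. Its direction is not measured: at the start 0.6 to 2.55 rad anticlockwise, from above, of the direction from spindle to beaker. Where the notch is not over the pin, the head's skirt stops on it, 8 mm too high.
- plunger_top (a point): highest place of the top of the black plunger (diameter 10) that stands out of the post's end, z 121 (at the start up to 5 mm lower). It meets the bottom of the head's bore, slides in at about 3.5 N and stays where it is pushed: the head's weight alone does not sink it, a light press does.
- beaker: small glass beaker, 60 mm across and 68 tall, standing loose beside the stand, 77 to 90 mm from the spindle's axis; origin at the centre of its underside
- red_cap_bottle: bystander: small white bottle with red cap, diameter 40, 77 tall; origin at the centre of its underside
- amber_bottle: bystander: amber bottle with white cap, diameter 50, 101 tall; origin at the centre of its underside
- tape_roll: bystander: roll of yellow tape lying flat, 66 x 76, 12 tall; origin at the centre of its underside
There are look-alikes about, which are no part of the job. What is shaped like the beaker but pink or purple is not meant.

How it is judged:
By the outcome, as a careful person would: the job done as asked, in the order asked, and still so for the second after the job is handed in, with the robot touching nothing.
It also fails if it takes over 67 s, if anything falls off the work surface, if the arm or the gripper's body presses on something with over 40 N, if the wrist force passes 120 N, or if a joint passes its speed limit or range.

ROBOT

A 7-joint arm with a two-finger parallel gripper is mounted at the origin on a cart in front of the work surface, level with it; the furniture and walls round the work are solid. World frame = base frame: x ahead of the robot, y to its left, z up, the work surface at z = 0. Lengths are in m, angles in rad, forces in N, time in s.
With the tool pointing down it reaches from about 0.425 to 0.975 m from the base axis. Payload 16.7 kg.
Tool frame: the origin (TCP) lies at the very end of the fingers, on their centre line; the grasp point (between the pads) lies 19 mm behind it; z points along the fingers, y is the line along which they close (so a half turn about z gives the same grasp; the last joint's range is limited). The gripper opens to 85 mm and grips with 20 to 120 N. Pads are 22 mm wide; open, the fingers measure 114 mm over their backs; the gripper's body (76 mm by 85 mm) begins 54 mm behind the grasp point. The pads swing forward as they close: fully open they stand 13 mm farther back than shut.
Start: joints at [-1.323, 0.426, 0.074, 1.606, -0.034, 1.111, -0.067], TCP at [0.261, 0.623, 0.231] pointing down, gripper open.
Joint ranges: [-2.85, 2.85], [-0.5, 2.14], [-1.23, 1.37], [0.21, 2.46], [-1.02, 4.16], [0.16, 2.05], [-2.73, 2.73]. Speed limits (rad/s): [1.89, 1.89, 2.39, 2.39, 3.01, 3.01, 3.01].

INTERFACE

Orientations are given as a unit quaternion [x, y, z, w].
In Python, from bench import robot gives the robot as it stands. Calls block until the motion is done:
- robot.reach(position, orientation): joint-space move of the TCP to a pose.
- robot.move_straight(position, vel=0.15, attitude=None): straight line of the TCP; attitude=None keeps the orientation; vel is the mean speed in m/s.
- robot.move_joints(angles): joint-space move.
- robot.move_gripper(opening, squeeze=None): opening from 0.0 (shut) to 1.0 (fully open); squeeze is the grip in N (None keeps the last); returns when the fingers have stopped.
- robot.dwell(seconds).
- robot.ik(position, orientation): joint angles nearest the present ones, or None.
- robot.sense(): the state.
- robot.grab_frame(name): name is "scene" or "top" or "wrist"; returns the picture (480x640x3 uint8, blue, green, red); there is no depth.
- robot.calibration(name): a dict with "mtx" (3x3 intrinsics, pixels), "k1" (the pictures are not rectified: a ray, as slopes to the right and down, at radius r is drawn at 1 + k1 r^2 times it, then the intrinsics apply), "R" (3x3) and "t" (3): a world point X has camera coordinates R X + t. Camera axes: x right, y down, z forward; pixel columns grow to the right and rows downward; lengths in m; the calibration is good to about 2 mm. A picture is of the moment at which its call begins: read the wrist's pose just before it. calibration takes no time and is no camera call; for the wrist camera it gives the pose at the moment of the call.
A pose or a line that the arm cannot do raises robot.Unreachable and nothing moves.
- robot.close_job(): hands the job in; it is judged then, once.
The state is a dict: "t": time; "joints": joint angles; "joint_velocities": joint speeds; "effort": joint torques, N m; "tcp_pos": TCP position; "orientation": TCP orientation; "contact_force": force on the tool from outside, world axes, zero at the start; "wrist_torque": the same for the moment, N m; "opening": opening from 0.0 (shut) to 1.0 (fully open); "finger_force": force on a finger pad.
Only numpy, scipy, OpenCV 4.12 (cv2) and the standard library are available. Lean on these libraries where they do the work, as an engineer would, in place of code of your own. Each camera call takes 0.05 s, during which the arm holds its last target. There are 200 camera calls.

## Working session

There is one attempt and no reset: what is moved stays moved. The work goes in short steps, each a Python script; the robot and the scene stay as the last script left them, time stands still between calls to the robot, and variables do not carry over. Pictures are saved under pics/ and viewed, at most 10 in all, crops included, and the job is handed in when it is done.

```bash
ls; mkdir -p pics; python3 - <<'E'
from bench import robot
import cv2,numpy as np
for n in("scene","top"):
    im=robot.grab_frame(n); cv2.imwrite(f"pics/{n}0.png",im)
    c=robot.calibration(n); print(n,np.round(c["mtx"],1).tolist(),c["k1"],np.round(c["R"],3).tolist(),np.round(c["t"],3))
s=robot.sense();print(s)
E
```

```text
pics
scene [[576.5, 0.0, 326.2], [0.0, 576.5, 244.7], [0.0, 0.0, 1.0]] -0.07786191405258223 [[0.631, -0.775, -0.023], [-0.487, -0.374, -0.789], [0.603, 0.509, -0.614]] [-0.33   0.339  1.038]
top [[457.0, 0.0, 315.2], [0.0, 457.0, 246.1], [0.0, 0.0, 1.0]] -0.002375481480379358 [[-0.008, -1.0, -0.022], [-0.999, 0.009, -0.05], [0.05, 0.022, -0.998]] [-0.009  0.528  1.249]
{'t': 0.1, 'joints': array([-1.32351109,  0.4266597 ,  0.07382744,  1.60654107, -0.03409963,
        1.11081956, -0.06709393]), 'joint_velocities': array([-0.00141774, -0.00198118,  0.00011476,  0.00018529,  0.00090009,
       -0.00023237,  0.00011318]), 'effort': array([ 8.69630661e-03, -9.51516652e+01,  3.77146393e+00, -4.64400244e+01,
        1.96243596e-02,  6.54711461e-03, -2.08551410e-05]), 'tcp_pos': array([0.26072207, 0.62220837, 0.23068723]), 'orientation': array([ 1.97094706e-01,  9.80384279e-01, -5.79145389e-04, -8.01861996e-05]), 'contact_force': array([-0.51210141,  0.11648005, -0.2758108 ]), 'wrist_torque': array([ 0.02003279, -0.01946559,  0.00538801]), 'finger_force': 0.0, 'opening': 1.0015019322007848}
```

View pics/scene0.png

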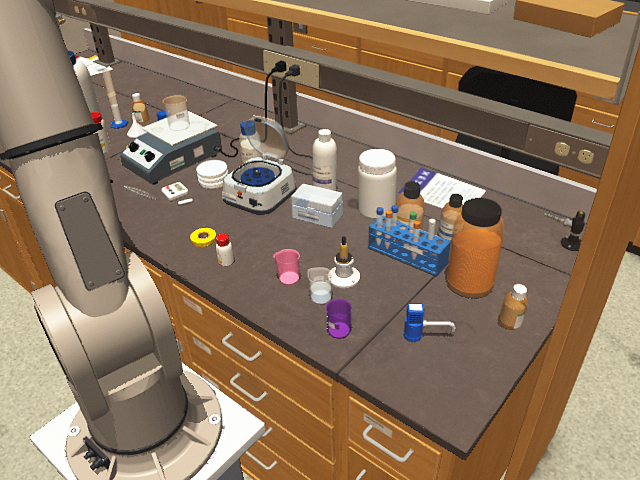

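View pics/top0.png

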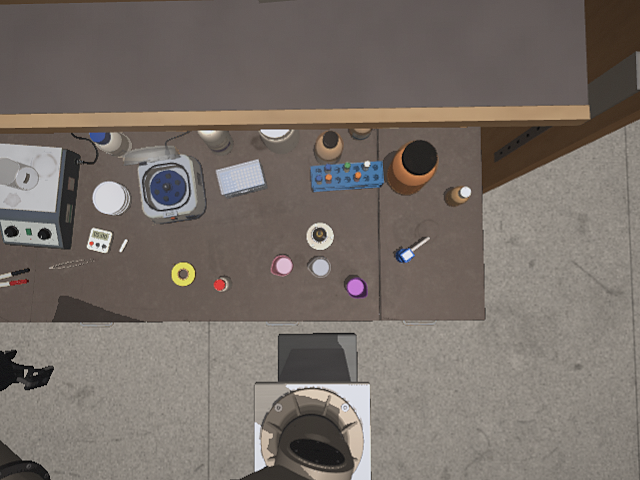

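Scene: stand at top-view pixel (320,236), clear beaker at (319,267), blue head at (405,255) with its spout running to (428,239); pink and purple decoys at (282,265) and (356,286).

```bash
cat > h.py <<'E'
from bench import robot
import cv2,numpy as np
from scipy.spatial.transform import Rotation as Ro
def ray(c,uv):
    K=np.array(c["mtx"]);d=np.array([(uv[0]-K[0,2])/K[0,0],(uv[1]-K[1,2])/K[1,1]])
    s=d.copy()
    for _ in range(10): s=d/(1+c["k1"]*(s@s))
    R=np.array(c["R"]);return -R.T@np.array(c["t"]),R.T@np.array([s[0],s[1],1])
def onz(c,uv,z):
    o,d=ray(c,uv);return o+d*(z-o[2])/d[2]
def proj(c,X):
    p=np.array(c["R"])@np.array(X)+np.array(c["t"]);s=p[:2]/p[2];s=s*(1+c["k1"]*(s@s));K=np.array(c["mtx"])
    return np.array([K[0,0]*s[0]+K[0,2],K[1,1]*s[1]+K[1,2]])
def quat(yaw):  # tool down, tool y axis along world angle yaw
    y=np.array([np.cos(yaw),np.sin(yaw),0]);z=np.array([0,0,-1.]);x=np.cross(y,z)
    return Ro.from_matrix(np.c_[x,y,z]).as_quat()
def blobs(mask,amin):
    n,l,st,ce=cv2.connectedComponentsWithStats(mask.astype(np.uint8))
    return [(st[i].tolist(),ce[i].round(1).tolist()) for i in range(1,n) if st[i][4]>=amin]
E
python3 - <<'E'
from h import *
c=robot.calibration("top");im=cv2.imread("pics/top0.png");hsv=cv2.cvtColor(im,cv2.COLOR_BGR2HSV)
print("cam",ray(c,(320,240))[0])
H,S,V=[hsv[...,i].astype(int) for i in range(3)]
box=np.zeros(H.shape,bool);box[210:310,290:450]=1
b=(abs(H-108)<14)&(S>120)&box; print("blue",blobs(b,20))
w=(S<40)&(V>150)&box; print("white",blobs(w,20))
for nm,uv,z in(("head",(404,256),.08),("stand",(319.5,236),.01),("beaker",(319,267),.06),("tip",(428,238),.036)):print(nm,onz(c,uv,z).round(4))
cv2.imwrite("pics/c1.png",cv2.resize(im[205:305,300:440],None,fx=5.5,fy=5.5,interpolation=cv2.INTER_CUBIC))
E
```

```text
cam [ 0.46451447 -0.04170655  1.27344205]
blue [([396, 248, 19, 15, 118], [402.7, 255.2])]
white [([306, 223, 28, 27, 414], [319.9, 236.5]), ([411, 237, 19, 15, 64], [419.9, 244.0]), ([402, 250, 11, 10, 59], [407.1, 254.7]), ([312, 259, 17, 17, 212], [320.2, 267.0])]
head [ 0.4968 -0.2464  0.08  ]
stand [ 0.5562 -0.0262  0.01  ]
beaker [ 0.4701 -0.0247  0.06  ]
tip [ 0.546  -0.3193  0.036 ]
```

View pics/c1.png

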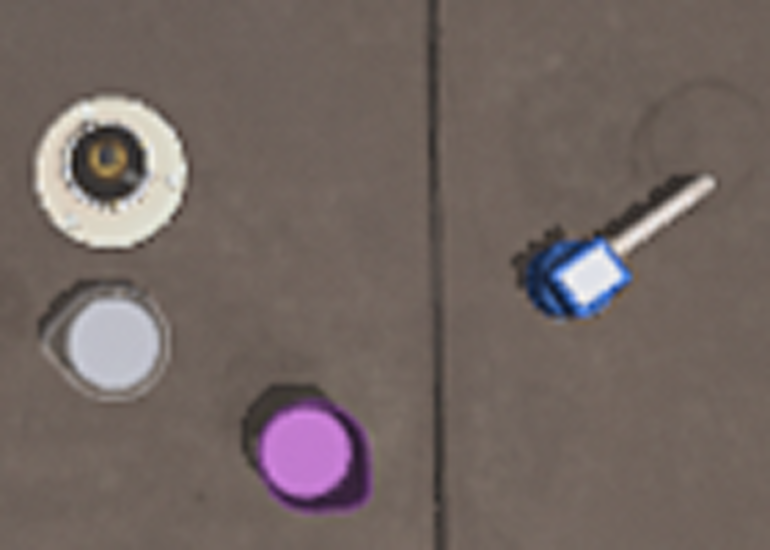

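The crop shows the stand foot centred near (320,236.3), the beaker at about (320,267), and the head's label at (407,254.7) with its tip at about (428,238). Next I move over the stand, then the head, for close looks.

```bash
python3 - <<'E'
from h import *
import pickle
out={}
q=quat(-2.55)
for a in(0.594,0.594-np.pi):
  for y in (-.98,-.54,-np.pi):
    r=robot.ik([.556,-.026,.2],quat(a+y+.98)); print(round(a,2),y,None if r is None else np.round(r,2))
robot.reach([0.52,-0.03,0.30],quat(0.594-np.pi))
out['stand']=(robot.calibration("wrist"),robot.grab_frame("wrist"))
robot.reach([0.495,-0.248,0.22],quat(0.594-np.pi))
out['head']=(robot.calibration("wrist"),robot.grab_frame("wrist"))
pickle.dump(out,open("w.pkl","wb"));s=robot.sense();print(s['t'],s['tcp_pos'],s['joints'].round(2))
cv2.imwrite("pics/w1.png",cv2.resize(np.hstack([out['stand'][1],out['head'][1]]),(800,300)))
c=out['stand'][0];print("pred stand,beaker",proj(c,[.556,-.026,.066]),proj(c,[.47,-.025,.068]))
c=out['head'][0];print("pred head",proj(c,[.497,-.248,.082]))
E
```

```text
0.59 -0.98 [-0.62  0.31  0.68  1.94 -0.24  0.97  0.76]
0.59 -0.54 [-0.6   0.31  0.65  1.94 -0.22  0.97  1.19]
0.59 -3.141592653589793 [-0.85  0.41  1.01  1.95 -0.41  1.01 -1.22]
-2.55 -0.98 [-0.96  0.54  1.22  1.95 -0.58  1.07 -2.03]
-2.55 -0.54 [-0.96  0.54  1.22  1.95 -0.58  1.07 -1.59]
-2.55 -3.141592653589793 [-0.56  0.3   0.59  1.93 -0.2   0.97  1.71]
3.6833 [ 0.49595769 -0.24662158  0.2202923 ] [-0.49  0.4   1.07  1.93 -0.41  1.05 -1.79]
pred stand,beaker [286.34207728 189.73815319] [352.24236907 235.16211781]
pred head [315.5650076  227.24405895]
```

View pics/w1.png

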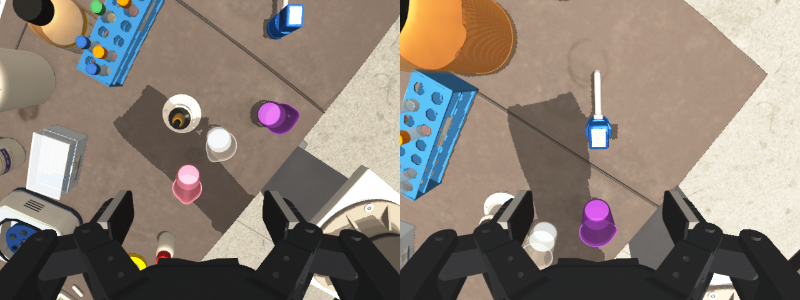

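Wrist views: the stand (about (290,180) full-res) and beaker (about (350,230)) lie where predicted, and the head is at about (316,265) with its spout going up in the image. I'll measure in both frames.

```bash
python3 - <<'E'
from h import *
import pickle
o=pickle.load(open("w.pkl","rb"));ct=robot.calibration("top")
def bl(im,x0,x1,y0,y1,a,sat=45,val=150):
    hsv=cv2.cvtColor(im,cv2.COLOR_BGR2HSV);m=(hsv[...,1]<sat)&(hsv[...,2]>val);k=np.zeros(m.shape,bool);k[y0:y1,x0:x1]=1
    return blobs(m&k,a)
def tri(c1,u1,c2,u2):
    a,d=ray(c1,u1);b,e=ray(c2,u2);A=np.c_[d,-e];s=np.linalg.lstsq(A,b-a,rcond=None)[0];p,q=a+d*s[0],b+e*s[1];return ((p+q)/2).round(4),np.linalg.norm(p-q).round(4)
c,im=o['stand'];print(B:=bl(im,250,390,140,270,100))
c2,im2=o['head'];print(C:=bl(im2,280,350,100,250,60))
for b in B:
    for z in(0,.01,.068):print(z,onz(c,b[1],z).round(4))
    for u in((319.9,236.5),(320.2,267)):print(' tri',tri(c,b[1],ct,u))
for b in C: print([onz(c2,b[1],z).round(4) for z in(.036,.0405,.082)], tri(c2,b[1],ct,(407.1,254.7)))
a=cv2.resize(im[140:270,250:390],None,fx=2.85,fy=3.5,interpolation=cv2.INTER_CUBIC)
b=cv2.resize(im2[130:260,265:385],None,fx=3.3,fy=3.5,interpolation=cv2.INTER_CUBIC)
cv2.imwrite("pics/w2.png",np.hstack([cv2.resize(a,(400,455)),cv2.resize(b,(400,455))]))
E
```

```text
[([261, 151, 61, 60, 1413], [294.0, 170.3]), ([329, 203, 51, 56, 1475], [350.9, 225.3])]
[([310, 112, 15, 79, 810], [316.0, 152.9]), ([306, 206, 23, 29, 645], [317.4, 219.9])]
0 [ 0.5602 -0.0398  0.    ]
0.01 [ 0.5602 -0.0409  0.01  ]
0.068 [ 0.5604 -0.0477  0.068 ]
 tri (array([ 0.5612, -0.027 , -0.1006]), np.float64(0.0035))
 tri (array([ 0.5154, -0.0217, -0.1849]), np.float64(0.0886))
0 [ 0.4624 -0.0226  0.    ]
0.01 [ 0.4646 -0.0241  0.01  ]
0.068 [ 0.4777 -0.0331  0.068 ]
 tri (array([ 0.5288, -0.0466,  0.2606]), np.float64(0.0366))
 tri (array([ 0.4701, -0.0278,  0.0342]), np.float64(0.0003))
[array([ 0.5283, -0.2947,  0.036 ]), array([ 0.5285, -0.2949,  0.0405]), array([ 0.5296, -0.2967,  0.082 ])] (array([ 0.5151, -0.2896, -0.1299]), np.float64(0.0181))
[array([ 0.493 , -0.2448,  0.036 ]), array([ 0.4936, -0.2457,  0.0405]), array([ 0.4992, -0.2539,  0.082 ])] (array([ 0.4997, -0.254 ,  0.0834]), np.float64(0.0007))
```

View pics/w2.png

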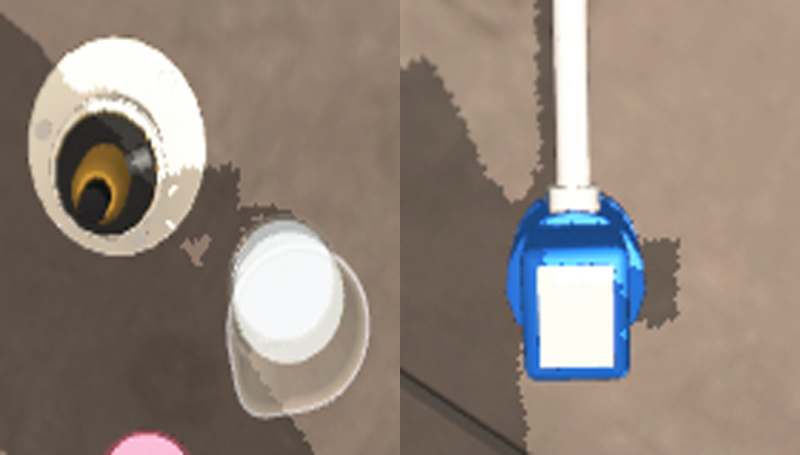

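The crops show the foot's ellipse centred at about (291,182), the plunger top at about (283,194), and a glint that may be the pin right of the post at (299,186). The head is upright with its spout straight up in the image. I'll cross-check these, then grasp.

```bash
python3 - <<'E'
from h import *
import pickle
o=pickle.load(open("w.pkl","rb"));ct=robot.calibration("top");c,im=o['stand']
print("foot wrist",[onz(c,(290.8,182),z).round(4) for z in(0,.01)],"top",[onz(ct,(320,236.4),z).round(4) for z in(0,.01)])
print("plunger wrist",onz(c,(283.2,194.3),.118),"top",onz(ct,(319.8,233.5),.118))
p=onz(c,(299,185.7),.07);print("glint",p, "ang",np.arctan2(*(p[:2]-[.556,-.027])[::-1]),"r",np.hypot(*(p[:2]-[.556,-.027])))
yaw=-0.956; q=quat(yaw+np.pi/2)
robot.reach([.4997,-.254,.16],q)
s=robot.sense();print(s['tcp_pos'],s['joints'].round(2))
robot.move_straight([.4997,-.254,.055],vel=.08)
robot.move_gripper(0.0,squeeze=60)
s=robot.sense();print(s['t'],s['tcp_pos'],s['opening'],s['finger_force'],s['contact_force'])
robot.move_straight([.4997,-.254,.20],vel=.12)
s=robot.sense();print(s['t'],s['tcp_pos'],s['opening'],s['finger_force'],s['contact_force'],s['wrist_torque'])
cal=robot.calibration("wrist");im=robot.grab_frame("wrist")
pickle.dump((cal,im),open("w3.pkl","wb"))
cv2.imwrite("pics/w3.png",im)
E
```

```text
foot wrist [array([ 0.5556, -0.0256,  0.    ]), array([ 0.5558, -0.0271,  0.01  ])] top [array([ 0.5557, -0.0274,  0.    ]), array([ 0.555 , -0.0275,  0.01  ])]
plunger wrist [ 0.55690863 -0.02992543  0.118     ] top [ 0.55466545 -0.02830645  0.118     ]
glint [ 0.54745771 -0.03760431  0.07      ] ang -2.2489120269571283 r 0.013616978153988232
[ 0.49960273 -0.25378752  0.15972717] [ 1.15  0.51 -1.02  1.89  0.51  1.03  0.53]
8.0667 [ 0.49990543 -0.25408697  0.05524477] 0.29872810575013875 59.72247540950775 [-0.85432066  0.1602931   5.93240631]
9.425 [ 0.49933507 -0.25390789  0.19926924] 0.2950699043385315 58.97850751876831 [ 0.32665868 -1.13478218 -1.14385377] [ 0.04072828 -0.00341348  0.02682827]
```

View pics/w3.png

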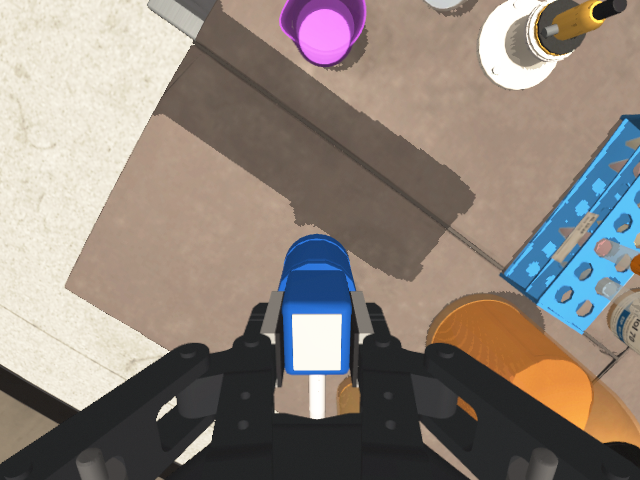

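The head is held at opening 0.295 (26 mm). The pin is visible at about (550,31) as a grey stub on the camera side of the post. Now its direction.

```bash
python3 - <<'E'
from h import *
import pickle
c,im=pickle.load(open("w3.pkl","rb"))
A=np.array([.5555,-.0275])
print("axis at .066,.07,.118 predicted px",[proj(c,[*A,z]).round(0) for z in(0,.066,.07,.118)])
p=onz(c,(549,32),.071);d=p[:2]-A;print(p,np.arctan2(d[1],d[0]),np.hypot(*d))
for a in(-1.7,-2.0,-2.25,-2.5,-2.8,-3.15):
    e=[np.cos(a),np.sin(a)];print(a,proj(c,[A[0]+.018*e[0],A[1]+.018*e[1],.07]).round(0))
for y in(-1.9,-2.25,-3.15):
    r=robot.ik([*A,.2],quat(y+np.pi/2));print(y,None if r is None else r.round(2))
cv2.imwrite("pics/w4.png",cv2.resize(im[0:100,470:640],None,fx=4.5,fy=4.5,interpolation=cv2.INTER_CUBIC))
E
```

```text
axis at .066,.07,.118 predicted px [array([516.,  47.]), array([563.,  27.]), array([567.,  26.]), array([618.,   5.])]
[ 0.5477092  -0.03950544  0.071     ] -2.146425535673122 0.014311783498041472
-1.7 [548.  44.]
-2.0 [545.  38.]
-2.25 [543.  31.]
-2.5 [543.  25.]
-2.8 [544.  17.]
-3.15 [549.   8.]
-1.9 [ 0.65  0.39 -0.89  1.87  0.35  1.05 -0.71]
-2.25 [ 0.6   0.37 -0.82  1.87  0.31  1.04 -1.02]
-3.15 [ 0.48  0.33 -0.66  1.88  0.24  1.01 -1.86]
```

View pics/w4.png

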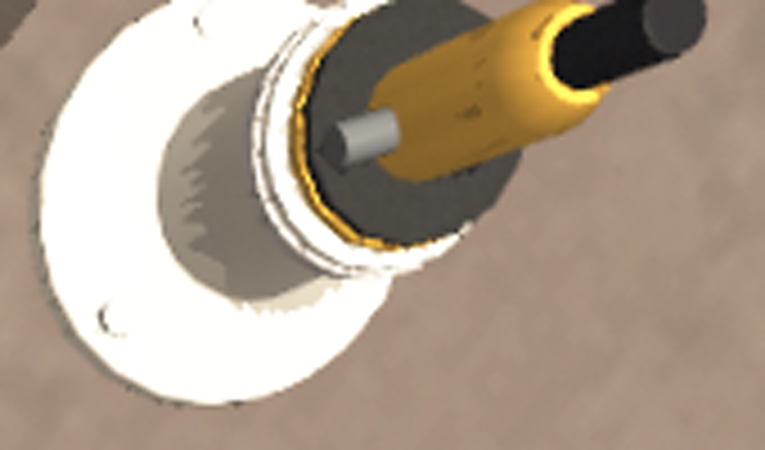

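The pin's end is at about (544,33), which gives a direction near -2.17 rad (about 0.97 anticlockwise of the beaker, within the stated range). I'll go over the spindle and lower gently, watching the force.

```bash
cat >> h.py <<'E'
OFF=.0552
def F(f0=0):
    s=robot.sense();return s,np.array(s['contact_force'])-f0
def show(s,f,m=''):print(m,round(s['t'],2),'head',(s['tcp_pos']-[0,0,OFF]).round(4),'F',f.round(1),'T',np.round(s['wrist_torque'],2))
E
python3 - <<'E'
from h import *
c=robot.calibration("wrist")
A=np.array([.5555,-.0278]);q=quat(-2.17+np.pi/2)
robot.reach([*A,.135+OFF+.02],q); robot.move_straight([*A,.126+OFF],vel=.08);robot.dwell(.2)
s,f0=F();show(s,f0,'tare');np.save("f0.npy",f0)
A=A+ (A-s['tcp_pos'][:2])*0
for z in(.110,.104,.101,.098,.095,.092,.088,.084,.081):
    robot.move_straight([*A,z+OFF],vel=.05);s,f=F(f0);show(s,f)
    if np.hypot(*f[:2])>7 or f[2]>8: break
E
```

```text
tare 11.59 head [ 0.5557 -0.0277  0.1264] F [-0.   0.8 -1. ] T [0.03 0.02 0.01]
 12.06 head [ 0.5553 -0.0277  0.1097] F [ 0.  -0.3 -0.6] T [-0.05 -0.01  0.02]
 12.32 head [ 0.5553 -0.0278  0.1037] F [ 0.2  0.2 -1.1] T [-0.04 -0.08 -0.01]
 12.57 head [ 0.5554 -0.0278  0.1009] F [ 0.2 -0.7 -0.6] T [-0.03  0.   -0.01]
 12.82 head [ 0.5554 -0.0278  0.0978] F [-0.9  0.1 -0.7] T [ 0.01 -0.06  0.  ]
 13.07 head [ 0.5554 -0.0278  0.0948] F [-0.1 -0.3 -0.1] T [ 0.02  0.02 -0.01]
 13.32 head [ 0.5554 -0.0278  0.0918] F [-0.3 -0.  -0. ] T [-0.02 -0.02 -0.01]
 13.57 head [ 0.5553 -0.0278  0.0877] F [-0.  -0.2 -0.1] T [ 0.04 -0.01  0.03]
 13.82 head [ 0.5553 -0.0278  0.0837] F [-0.5 -1.1 -0.7] T [-0.02 -0.04  0.02]
 14.07 head [ 0.5554 -0.0278  0.0808] F [ 0.3 -0.8 -1.1] T [-0.06  0.02 -0.03]
```

Clean fit over the post. Next I lower in small steps through plunger and pin height.

```bash
python3 - <<'E'
from h import *
A=[.5555,-.0278];f0=np.load("f0.npy")
for z in np.arange(.080,.0625,-.001):
    robot.move_straight([*A,z+OFF],vel=.02);robot.dwell(.05);s,f=F(f0);show(s,f)
    if np.hypot(*f[:2])>8 or f[2]>(8.5): break
E
```

```text
14.38 head [ 0.5555 -0.0278  0.08  ] F [-0.7 -0.3 -0.8] T [ 0.04 -0.06  0.04]
 14.68 head [ 0.5555 -0.0278  0.079 ] F [ 0.4 -0.9 -1.1] T [0.01 0.03 0.01]
 14.97 head [ 0.5555 -0.0278  0.078 ] F [ 0.2 -1.   0.3] T [ 0.    0.01 -0.02]
 15.28 head [ 0.5555 -0.0278  0.077 ] F [ 0.5 -0.1 -0.5] T [-0.03 -0.01  0.01]
 15.57 head [ 0.5555 -0.0278  0.076 ] F [ 0.3 -1.5 -0.1] T [0.04 0.03 0.04]
 15.88 head [ 0.5555 -0.0278  0.075 ] F [ 0.6 -1.7  0.8] T [-0.01 -0.02 -0.02]
 16.18 head [ 0.5555 -0.0278  0.0739] F [ 0.1 -1.1  1.1] T [ 0.01 -0.08  0.04]
 16.48 head [ 0.5555 -0.0278  0.073 ] F [ 0.6 -0.3 -0.2] T [ 0.02 -0.1   0.  ]
 16.77 head [ 0.5555 -0.0278  0.0719] F [-0.1 -0.6  0.9] T [ 0.02 -0.01  0.01]
 17.07 head [ 0.5555 -0.0278  0.0709] F [ 0.1  0.  -0.4] T [-0.01 -0.06 -0.03]
 17.38 head [ 0.5554 -0.0278  0.0699] F [-0.  -0.   0.9] T [ 0.04 -0.02  0.01]
 17.68 head [ 0.5554 -0.0278  0.0689] F [-0.2 -0.9  0.3] T [ 0.05 -0.11 -0.03]
 17.98 head [ 0.5555 -0.0278  0.0679] F [ 0.6 -0.3  0.5] T [-0.   -0.07 -0.06]
 18.27 head [ 0.5555 -0.0278  0.0669] F [ 1.1 -0.7  0.4] T [-0.   -0.07  0.08]
 18.57 head [ 0.5555 -0.0278  0.0659] F [ 0.5 -0.9 -0.7] T [ 0.01 -0.02 -0.02]
 18.88 head [ 0.5554 -0.0278  0.0649] F [ 0.4 -0.7 -0.7] T [-0.04 -0.09 -0.01]
 19.18 head [ 0.5556 -0.0278  0.0641] F [-1.2 -0.2  5.1] T [-0.02  0.36  0.  ]
 19.48 head [ 0.5557 -0.0277  0.0634] F [-1.3 -0.5 10.7] T [-0.04  0.72 -0.  ]
```

Contact came at about 0.0645 with an odd moment, and I felt no plunger on the way. I'll look before pressing on.

```bash
python3 - <<'E'
from h import *
a=robot.grab_frame("wrist");b=robot.grab_frame("scene")
cv2.imwrite("pics/w5.png",np.hstack([cv2.resize(a[200:480,160:480],(400,350)),cv2.resize(b[190:350,260:443],(400,350),interpolation=cv2.INTER_CUBIC)]))
E
```

```text
(no output)
```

View pics/w5.png

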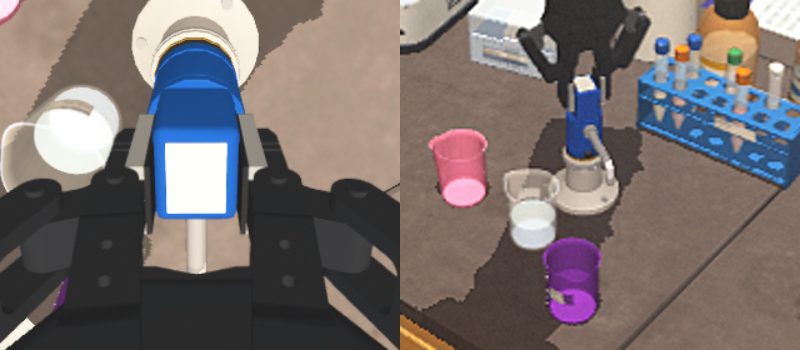

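The skirt sits right on the gold/black shoulder with no 8 mm gap, the height (about 64.5 mm at first contact) is in the home band, and the stiffness of about 8 N/mm matches the washer. So it is home on the pin. I'll ease the press and screw clockwise in steps, following the thread down.

```bash
python3 - <<'E'
from h import *
A=[.5553,-.0278];f0=np.load("f0.npy");y0=-2.17;z0=.0640
robot.move_straight([*A,z0+OFF],vel=.02);s,f=F(f0);show(s,f,'ease')
for y in np.linspace(y0,-np.pi,9)[1:]:
    z=z0-.005*(y0-y)/(2*np.pi)
    robot.move_straight([*A,z+OFF],vel=.02,attitude=quat(y+np.pi/2));robot.dwell(.1);s,f=F(f0)
    R=Ro.from_quat(s['orientation']).as_matrix();show(s,f,'yaw %.3f act %.3f'%(y,np.arctan2(R[1,1],R[0,1])-np.pi/2))
    if np.abs(f).max()>20: print("stop");break
E
```

```text
ease 19.82 head [ 0.5555 -0.0278  0.0641] F [-1.2 -1.1  5.7] T [-0.01  0.03 -0.04]
yaw -2.291 act -2.292 20.2 head [ 0.5555 -0.0278  0.064 ] F [-1.  -0.3  7.3] T [-0.04  0.09 -0.07]
yaw -2.413 act -2.411 20.57 head [ 0.5556 -0.0278  0.0639] F [ 1.4 -2.   6.2] T [-0.11 -0.16 -0.05]
yaw -2.534 act -2.533 20.95 head [ 0.5556 -0.0278  0.0638] F [ 0.9 -1.2  6.2] T [-0.25 -0.17 -0.  ]
yaw -2.656 act -2.654 21.32 head [ 0.5556 -0.0279  0.0638] F [ 1.  -1.3  6.1] T [-0.21 -0.13 -0.02]
yaw -2.777 act -2.776 21.7 head [ 0.5555 -0.0278  0.0636] F [-0.  -1.8  7.4] T [-0.08 -0.06 -0.04]
yaw -2.899 act -2.897 22.07 head [ 0.5555 -0.0278  0.0635] F [ 0.1 -1.6  7.1] T [-0.12  0.07 -0.11]
yaw -3.020 act -3.018 22.45 head [ 0.5554 -0.0277  0.0634] F [-0.3 -1.1  7.9] T [ 0.04  0.17 -0.1 ]
yaw -3.142 act -3.140 22.82 head [ 0.5553 -0.0277  0.0633] F [-1.2 -0.5  8.2] T [ 0.    0.2  -0.12]
```

Turned to the beaker direction with a steady force, so the spindle sank along with it. Now I let go, retreat and check.

```bash
python3 - <<'E'
from h import *
A=[.5553,-.0278]
robot.move_gripper(0.8);s,f=F();show(s,f)
robot.move_straight([*A,.22],vel=.1)
robot.move_straight([.50,-.0278,.30],vel=.15);robot.dwell(.2)
c=robot.calibration("wrist");a=robot.grab_frame("wrist")
robot.reach([.50,.22,.30],quat(-2.17+np.pi/2));robot.dwell(.2)
c2=robot.calibration("wrist");a2=robot.grab_frame("wrist");t=robot.grab_frame("top");b=robot.grab_frame("scene");print(robot.sense()['t'])
import pickle;pickle.dump((c,a,c2,a2,t,b),open("w6.pkl","wb"))
print([proj(c,p).round() for p in([.5555,-.0278,.146],[.4735,-.0278,.0795],[.470,-.0278,.034])])
print('c2',[proj(c2,p).round() for p in([.5555,-.0278,.146],[.4735,-.0278,.0795])])
cv2.imwrite("pics/w6.png",np.vstack([np.hstack([cv2.resize(a,(400,300)),cv2.resize(a2,(400,300))]),np.hstack([cv2.resize(t[200:320,250:410],(400,300)),cv2.resize(b[200:335,260:440],(400,300),interpolation=cv2.INTER_CUBIC)])]))
E
```

```text
23.32 head [ 0.5552 -0.0278  0.0631] F [-0.2  0.3  0.8] T [ 0.05 -0.03 -0.02]
26.8583
[array([317., 157.]), array([317., 233.]), array([317., 226.])]
c2 [array([497., 388.]), array([412., 384.])]
```

View pics/w6.png

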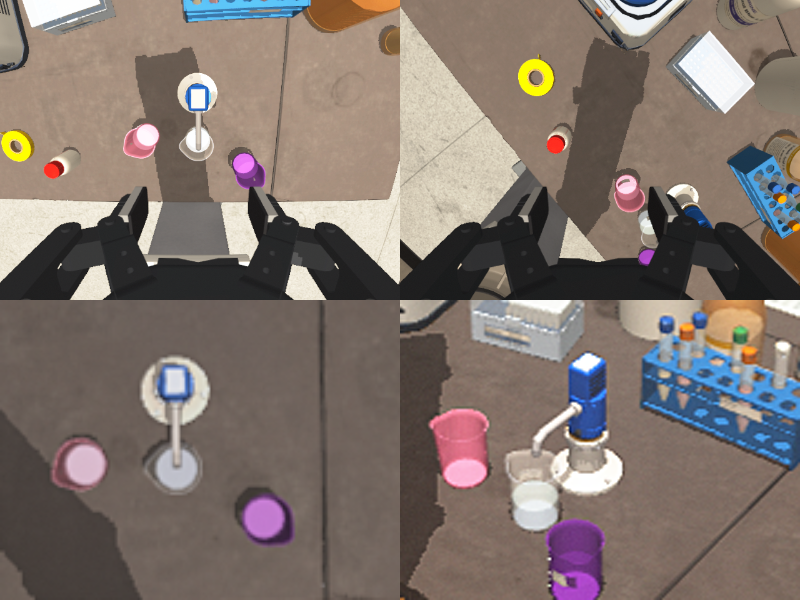

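The spout points over the beaker's middle and the beaker and bystanders are undisturbed. Last, a numeric check of the head's height and spout direction.

```bash
python3 - <<'E'
from h import *
import pickle
c,a,c2,a2,t,b=pickle.load(open("w6.pkl","rb"));cs,ct=robot.calibration("scene"),robot.calibration("top")
def bl(im,u,r=12,n=6):
    h=cv2.cvtColor(im,cv2.COLOR_BGR2HSV);m=(h[...,1]<70)&(h[...,2]>170);k=np.zeros(m.shape,bool);u=np.int32(u);k[u[1]-r:u[1]+r,u[0]-r:u[0]+r]=1;return blobs(m&k,n)
P=[.5555,-.0278,.146]
L={}
for n,cc,im,r in(("scene",cs,b,7),("top",ct,t,6),("w",c,a,22)):
    print(n,proj(cc,P).round(1),bl(im,proj(cc,P),r))
for z in(.146,.154,.161): print(z,proj(cs,[.5555,-.0278,z]).round(1))
# head's bottom edge vs z in scene: blue rows along the axis
h=cv2.cvtColor(b,cv2.COLOR_BGR2HSV);m=(abs(h[...,0].astype(int)-108)<16)&(h[...,1]>110)
u=np.int32(proj(cs,[.5555,-.0278,.10]).round());rows=np.where(m[u[1]-50:u[1]+50,u[0]-9:u[0]+9].any(1))[0]+u[1]-50
d=np.array(cs["R"])[2,:2];d/=np.hypot(*d)
print("blue rows",rows.min(),rows.max(),"pred skirt bottom front z=.064,.072,.079",[proj(cs,[.5555-.019*d[0],-.0278-.019*d[1],z]).round(1)[1] for z in(.064,.072,.079)])
g=proj(c,[.5144,-.0278,.1045]);k=bl(a,proj(c,[.50,-.0278,.1045]),10);print("spout",k,proj(c,[.50,-.0278,.1045]))
E
```

```text
scene [343.7 228.1] [([338, 224, 12, 8, 60], [343.6, 227.6])]
top [319.5 232.3] [([316, 228, 8, 10, 74], [319.5, 232.2])]
w [316.8 157.5] [([294, 135, 16, 44, 224], [297.2, 154.9]), ([324, 135, 14, 16, 78], [333.6, 139.2]), ([306, 142, 22, 32, 671], [316.6, 157.5]), ([324, 159, 14, 20, 92], [334.0, 172.0]), ([312, 178, 11, 1, 11], [317.0, 178.0])]
0.146 [343.7 228.1]
0.154 [343.7 225.2]
0.161 [343.7 222.6]
blue rows 223 261 pred skirt bottom front z=.064,.072,.079 [np.float64(262.3), np.float64(259.6), np.float64(257.2)]
spout [([306, 203, 15, 20, 286], [313.3, 212.9]), ([322, 204, 4, 19, 75], [323.5, 213.1])] [316.74630567 213.6183734 ]
```

Three views put the head's top at z 0.146 to within half a pixel, so it is home. Its yaw is right and the arm is clear, so I hand in.

```bash
python3 -c "
from bench import robot
print(robot.close_job())"
```

```text
the job is handed in; nothing more can be done
None
```

The job is handed in: the outlet head is fully home on the drive pin, its spout turned clockwise to point over the middle of the glass beaker, and the gripper let go with nothing knocked; the notch dropped on at the pin angle read from the camera, so no turning search was needed, and I felt no plunger resistance on the way down.

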